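# Face up the soap row against its display fence

## Task

Tidy the soap display: push the cream bar and the green bar along the table until each lies with its long side flush against the light wooden rail, and push the row together towards the stop at the rail's left end, so that the three bars lie end to end in one closed row with the pink bar still in the corner; cream and green may come in either order. Only push with the fingers: no bar may be lifted or tipped, and the other goods stay where they are.

Things in the scene. Friction and masses are not known exactly. Their poses are not given: they have to be found in the camera images.
- fence: low fixed corner fence of light wood, 18 mm thick, 22 mm high. Rail 340 mm long, along the fence's y; at its left (+y) end a stop comes 75 mm forward (-x). Origin: inner corner at table height; the rail's front face is the plane x = 0, the stop's inner face the plane y = 0. The soap belongs at negative x and y; the rail runs to y = -0.340
- soap_pink: pink bar of soap with a brown paper band, 51 x 75 x 25 mm (x, y, z); origin at the centre of its underside, z up, y along its 75 mm side; 0.1 kg, slides on the table. It already lies in the corner of the fence, long side along the rail, one end at the stop
- soap_cream: cream bar of soap with a brown paper band, 51 x 75 x 25 mm (x, y, z); origin at the centre of its underside, z up, y along its 75 mm side; 0.1 kg, slides on the table. It lies askew in front of the rail, about 60 to 115 mm short of it
- soap_green: pale green bar of soap with a brown paper band, 51 x 75 x 25 mm (x, y, z); origin at the centre of its underside, z up, y along its 75 mm side; 0.1 kg, slides on the table. It lies askew in front of the rail beside the cream bar, on either side of it, about 60 to 115 mm short of the rail
- tumbler: pink glass tumbler, 69 mm across, 100 mm high, left of the work; loose bystander, to be left alone; origin at the centre of its underside. 
- candle: candle in a sage tin, 63 mm across, 43 mm high, left of the work; loose bystander, to be left alone; origin at the centre of its underside. 
- matchbox: red box of matches, 36 x 54 x 14 mm, near the front edge on the left; loose bystander, to be left alone; origin at the centre of its underside. 
- mill: dark wooden pepper mill, 55 mm across, 162 mm high, behind the rail on the right; loose bystander, to be left alone; origin at the centre of its underside. 
- bell: brass-coloured hand bell, 62 mm across, 100 mm high, behind the fence on the left; loose bystander, to be left alone; origin at the centre of its underside. 
There are look-alikes about, which are no part of the job. What is shaped like the soap_cream but orange or purple is not meant. What is shaped like the soap_green but blue is not meant.

How it is judged:
At the end, for the whole second after the job is handed in: All three bars lie flat and at rest, long sides against the rail (within about 4 mm and 0.07 rad), in one row closed up to the stop: pink in the corner (within 4 mm), cream and green next in either order (gaps adding up to at most about 8 mm at the second bar, 12 mm at the third) (x of soap_pink in the frame of fence between -0.0295 and -0.02 m and angle between the y axis of each of soap_pink, soap_cream, soap_green and the y axis of fence, either way round below 0.07 rad and height (world z) of each of soap_pink, soap_cream, soap_green below 0.005 m and angle between each of soap_pink, soap_cream, soap_green's own z axis and vertical below 0.08 rad and linear speed of each of soap_pink, soap_cream, soap_green below 0.01 m/s and x of soap_cream in the frame of fence between -0.0295 and -0.02 m and x of soap_green in the frame of fence between -0.0295 and -0.02 m and y of soap_pink in the frame of fence above -0.042 m and ((y of soap_cream in the frame of fence above -0.121 m and y of soap_green in the frame of fence between -0.2 and -0.17 m) or (y of soap_green in the frame of fence above -0.121 m and y of soap_cream in the frame of fence between -0.2 and -0.17 m))); the robot touches nothing.
It fails at once if a soap bar is lifted off the table (height (world z) of any of soap_pink, soap_cream, soap_green above 0.01 m).
It fails at once if a soap bar is tipped (angle between any of soap_pink, soap_cream, soap_green's own z axis and vertical above 0.25 rad).
It fails at once if the tumbler, candle, matchbox, mill or bell is moved by more than 20 mm (distance of any of tumbler, candle, matchbox, mill, bell from where it was at the start of the episode above 0.02 m).
It fails at once if one of these is knocked over (angle between any of tumbler, candle, matchbox, mill, bell's own z axis and vertical above 0.25 rad).
It also fails if it takes over 56 s, if anything falls off the work surface, if the arm or the gripper's body presses on something with over 40 N, if the wrist force passes 120 N, or if a joint passes its speed limit or range.

## Robot

A 6-joint arm with a two-finger parallel gripper is mounted at the origin on a cart in front of the work surface, level with it; the furniture and walls round the work are solid. World frame = base frame: x ahead of the robot, y to its left, z up, the work surface at z = 0. Lengths are in m, angles in rad, forces in N, time in s.
With the tool pointing down it reaches from about 0.25 to 0.775 m from the base axis. Payload 4 kg.
Tool frame: the origin (TCP) lies between the finger pads; the fingertips stand robot.finger_overhang ahead of it and the grasp point (between the pads) is the TCP (robot.finger_overhang is the distance from the TCP to the fingertips, in m); y points along the fingers, z is the direction in which the jaws open and shut, and the axes are right-handed (so a half turn about y gives the same grasp; the last joint's range is limited). The gripper opens to 94 mm and grips with 3 to 60 N. Pads are 16 mm wide; open, the fingers measure 119 mm over their backs; the gripper's body (75 mm by 177 mm) begins 78 mm behind the grasp point.
Start: joints at [1.227, 0.087, 1.371, -0, 1.684, -0.103], TCP at [0.131, 0.534, 0.225] pointing down, gripper open.
Joint ranges: [-3.1, 3.1], [-0.76, 2.03], [0.27, 2.55], [-1.08, 4.22], [0.17, 2.65], [-2.57, 2.57]. Speed limits (rad/s): [2.79, 2.79, 3.14, 3.14, 3.14, 3.14].

## Interface

Orientations are given as a unit quaternion [x, y, z, w].
In Python, from plant import sensors, grab_frame, camera_model, robot, nets gives the robot as it stands.
- The arm moves only by the tool arm_command, never from a script. Its argument "targets" is a list of rows, each a list of 3 entries, a list of its own where there are three numbers: the shift along the tool's x, y, z in cm, then the turn, a rotation vector about the tool's x, y, z in rad, then the opening, from 0 (shut) to 1 (fully open). In form: [[[tx, ty, tz], [rx, ry, rz], jaw], ...]. A call has 1 to 12 rows; each row is the pose to reach, as a shift and turn from the pose measured when the call began, along the tool's axes at that moment; what a row does not reach only later rows make up. A row lasts 1/12 s, in which the tool goes at most 41.7 mm and 7.16 degrees, less where a joint would pass 70% of its speed; a pose out of reach is approached as far as the arm can. A call with a gripper value outside its range is refused whole. The fingers move at their own pace and stop on an object; the grip force is fixed at half the most. Time passes only in rows, so rows that repeat a pose let the fingers close. It gives the time, the measured TCP pose, the force and the opening at its end, in the units of the state.
- sensors.observe(): the state, without advancing time (a new reading comes with each control period).
- grab_frame(name): name is "scene" or "top" or "wrist"; returns the picture (384x512x3 uint8, red, green, blue); there is no depth.
- camera_model(name): a dict with "intrinsics" (3x3 intrinsics, pixels), "k1" (the pictures are not rectified: a ray, as slopes to the right and down, at radius r is drawn at 1 + k1 r^2 times it, then the intrinsics apply), "R" (3x3) and "t" (3): a world point X has camera coordinates R X + t; the wrist camera has in their place "hand_eye" (4x4, takes a point from camera to tool coordinates, whose origin is the TCP and whose axes are the tool frame's). Camera axes: x right, y down, z forward; pixel columns grow to the right and rows downward; lengths in m; the calibration is good to about 2 mm. A picture is of the moment at which its call begins: read the wrist's pose just before it. camera_model takes no time and is no camera call.
- robot.close_job(): hands the job in, once; it reports no verdict.
Trained networks look in the newest picture that a camera, given by its name, has taken for a name from the list of things; names that differ only in an ending like _2 or _b are one class to them, and where a whole thing is asked for, a point or a joint stands for the part that bears it (a point fixed in the world has none). Each returns a list of dicts, best first, with "score" (0 to 1); they miss things now and then, are a little off and sometimes report something else, mostly with a low value. They report only what shows in the picture. A call takes as long as a camera call. They do not tell look-alikes from the thing itself.
- nets.trace(name, camera): "pixels" (384x512 bool, what is visible of it) and "at" ([column, row] in pixels, amid what is visible of it).
The state is a dict: "time": time; "joint_pos": joint angles; "dq": joint speeds; "tau": joint torques, N m; "tcp_pos": TCP position; "ee_rot": TCP orientation; "ft_force": force on the tool from outside, world axes, zero at the start; "wrist_torque": the same for the moment, N m; "gripper_width": finger opening in m.
Only numpy, scipy, OpenCV 4.12 (cv2) and the standard library are available. Lean on these libraries where they do the work, as an engineer would, in place of code of your own. Each camera call takes 0.05 s, during which the arm holds its last target.

## Working session

There is one attempt and no reset: what is moved stays moved. The work goes in short steps, Python scripts to look and compute and a tool call to move; the robot and the scene stay as the last step left them, time stands still between calls to the robot, and variables do not carry over. Pictures are saved under pics/ and viewed, and the job is handed in when it is done.

Besides the shell and the picture viewer there is one more tool, called as name([rows], argument=value, ...), one row to a line, values as JSON. arm_command: Moves the arm, as the interface text tells. Its arguments: {"type":"object","properties":{"targets":{"type":"array"}},"required":["targets"]}

```bash
ls; mkdir -p pics; python3 - <<'E'
from plant import sensors, grab_frame, camera_model, robot, nets
import cv2
print(sensors.observe()); print(robot.finger_overhang)
for n in ["scene","top"]:
    f=grab_frame(n); cv2.imwrite(f"pics/{n}0.png",cv2.resize(f[:,:,::-1],(800,600)))
    print(n,camera_model(n))
print(camera_model("wrist"))
E
```

```text
pics
{'time': 0.0, 'joint_pos': array([ 1.22691206e+00,  8.79615311e-02,  1.37223341e+00,  2.37611173e-05,
        1.68359709e+00, -1.03091709e-01]), 'dq': array([-0.00147027, -0.00176828,  0.00147231,  0.00041235,  0.00206612,
       -0.00017761]), 'tau': array([-1.41600205e-03, -3.40160751e+01, -3.02438807e+01,  7.17110164e-02,
        3.25503107e-02, -1.56705560e-04]), 'tcp_pos': array([0.13098243, 0.53365981, 0.22331114]), 'ee_rot': array([ 0.70274422, -0.085107  ,  0.08474604, -0.7012314 ]), 'ft_force': array([-0.30731812, -0.4721365 , -0.27921171]), 'wrist_torque': array([0.00830485, 0.02254188, 0.01876767]), 'gripper_width': 0.0939760354830851}
0.019
scene {'intrinsics': array([[475.68116916,   0.        , 251.33623042],
       [  0.        , 475.68116916, 190.99908065],
       [  0.        ,   0.        ,   1.        ]]), 'k1': -0.13418239005651786, 'R': array([[ 0.6573093 , -0.75349911,  0.01354867],
       [-0.5322647 , -0.47689439, -0.69947554],
       [ 0.53351548,  0.4525603 , -0.7145281 ]]), 't': array([-0.21241755,  0.4586187 ,  0.72605216])}
top {'intrinsics': array([
[... 228 characters left out ...]
       [-0.992194  , -0.01161115, -0.12416216],
       [ 0.12419045, -0.00174471, -0.99225687]]), 't': array([0.23201503, 0.60508819, 1.18325685])}
{'intrinsics': array([[320.8815082 ,   0.        , 255.22065023],
       [  0.        , 320.8815082 , 188.45019141],
       [  0.        ,   0.        ,   1.        ]]), 'k1': -0.057068290798903604, 'hand_eye': array([[ 8.44349115e-06,  9.63816104e-01,  2.66568036e-01,
        -7.75405188e-02],
       [ 3.44623661e-04, -2.66568023e-01,  9.63816046e-01,
        -1.59441653e-01],
       [ 9.99999941e-01,  8.37276801e-05, -3.34404599e-04,
         1.37771639e-04],
       [ 0.00000000e+00,  0.00000000e+00,  0.00000000e+00,
         1.00000000e+00]])}
```

View pics/scene0.png

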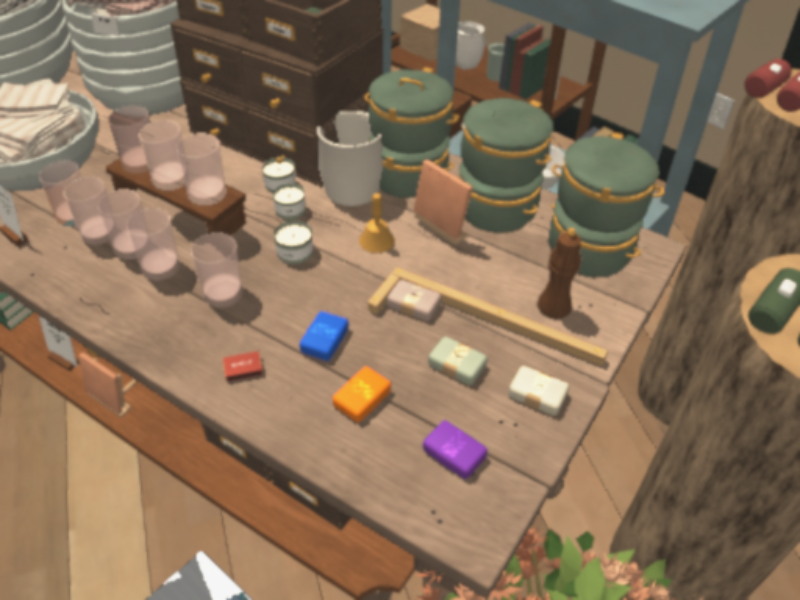

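View pics/top0.png

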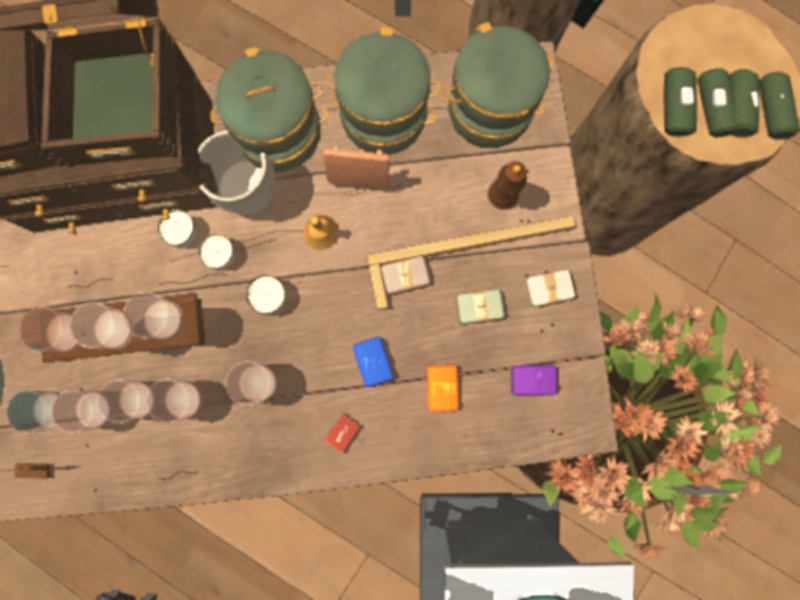

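```bash
cat > h.py <<'E'
from plant import sensors, grab_frame, camera_model, robot, nets
import cv2, numpy as np
from scipy.optimize import minimize
def proj(cam,P):
    m=camera_model(cam); C=np.asarray(P)@m["R"].T+m["t"]; s=C[:,:2]/C[:,2:]
    r2=(s**2).sum(1,keepdims=True); s=s*(1+m["k1"]*r2); K=m["intrinsics"]
    return s@K[:2,:2].T+K[:2,2]
def ray(cam,uv,z):
    m=camera_model(cam);K=m["intrinsics"]
    d=cv2.undistortPoints(np.array([[uv]],float),K,np.array([m["k1"],0,0,0,0.]))[0,0]
    c=-m["R"].T@m["t"]; v=m["R"].T@np.array([d[0],d[1],1]); return c+v*(z-c[2])/v[2]
def box(x0,x1,y0,y1,z1): return np.array([[x,y,z] for x in(x0,x1) for y in (y0,y1) for z in(0,z1)])
SOAP=[box(-.0255,.0255,-.0375,.0375,.025)]
FENCE=[box(0,.018,-.34,.018,.022),box(-.075,.018,0,.018,.022)]
def world(b,p):
    c,s=np.cos(p[2]),np.sin(p[2]); o=b.copy(); o[:,0]=c*b[:,0]-s*b[:,1]+p[0]; o[:,1]=s*b[:,0]+c*b[:,1]+p[1]; return o
def render(cam,boxes,p,S=4):
    im=np.zeros((384*S,512*S),np.uint8)
    for b in boxes:
        q=cv2.convexHull(((proj(cam,world(b,p))+.5)*S).astype(np.float32)).astype(np.int32)
        cv2.fillConvexPoly(im,q,255)
    return cv2.resize(im,(512,384),interpolation=cv2.INTER_AREA)/255.
def fit(masks,boxes,p0):
    def cost(p):
        t=0
        for cam,m in masks.items():
            r=render(cam,boxes,p); t+=1-np.minimum(r,m).sum()/np.maximum(r,m).sum()
        return t/len(masks)
    best=None
    for da in (0,.25,-.25):
        s=np.array([p0,p0+[.02,0,0],p0+[0,.02,0],p0+[0,0,.2]]);s[:,2]+=da
        r=minimize(cost,p0,method="Nelder-Mead",options=dict(initial_simplex=s,xatol=1e-4,fatol=1e-5,maxiter=250))
        if best is None or r.fun<best.fun: best=r
    return best.x,best.fun
def tr(name,cam,near=None,k=0):
    L=nets.trace(name,cam)
    return L
def tool():
    from scipy.spatial.transform import Rotation as R
    s=sensors.observe(); return s,R.from_quat(s["ee_rot"]).as_matrix()
E
python3 - <<'E'
from h import *
s,R=tool(); print(R.round(3))
for cam in("top","scene"):
    for n in("soap_pink","soap_cream","soap_green","fence","mill","bell","candle","tumbler","matchbox"):
        L=nets.trace(n,cam)
        for i,d in enumerate(L[:6]): print(cam,n,i,round(d["score"],2),d["at"],d["pixels"].sum(), ray(cam,d["at"],.012).round(3))
        np.save(f"m_{cam}_{n}.npy",np.array([d["pixels"] for d in L]))
E
```

```text
[[ 0.971 -0.001  0.239]
 [-0.239 -0.002  0.971]
 [-0.    -1.    -0.002]]
top soap_pink 0 0.83 [256.9, 176.7] 548 [0.632 0.238 0.012]
top soap_cream 0 0.93 [281.6, 244.8] 551 [0.455 0.172 0.012]
top soap_cream 1 0.89 [339.9, 246.1] 549 [0.452 0.02  0.012]
top soap_cream 2 0.56 [350.1, 187.0] 518 [ 0.607 -0.008  0.012]
top soap_green 0 0.94 [306.8, 190.4] 544 [0.597 0.107 0.012]
top soap_green 1 0.93 [236.9, 230.7] 523 [0.49  0.288 0.012]
top soap_green 2 0.33 [353.7, 184.0] 540 [ 0.616 -0.018  0.012]
top fence 0 0.78 [287.9, 156.7] 1288 [0.686 0.157 0.012]
top mill 0 0.83 [323.2, 118.7] 525 [0.791 0.062 0.012]
top bell 0 0.75 [205.5, 147.9] 414 [0.707 0.375 0.012]
top candle 0 0.64 [170.6, 185.7] 544 [0.605 0.465 0.012]
top tumbler 0 0.76 [160.5, 244.6] 737 [0.451 0.486 0.012]
top matchbox 0 0.65 [216.6, 277.5] 282 [0.369 0.339 0.012]
scene soap_pink 0 0.88 [264.6, 192.9] 584 [0.633 0.228 0.012]
scene soap_pink 1 0.36 [240.8, 148.5] 488 [0.718 0.382 0.012]
scene soap_cream 0 0.93 [230.9, 251.8] 835 [0.447 0.168 0.012]
scene soap_cream 1 0.71 [342.5, 248.4] 775 [ 0.617 -0.01   0.012]
scene soap_cream 2 0.71 [291.6, 286.7] 923 [0.464 0.013 0.012]
scene soap_green 0 0.81 [294.0, 231.2] 708 [0.585 0.1   0.012]
scene soap_green 1 0.8 [206.1, 213.7] 639 [0.49  0.286 0.012]
scene fence 0 0.77 [319.1, 201.8] 1726 [0.698 0.111 0.012]
scene mill 0 0.75 [355.6, 172.3] 1019 [0.846 0.101 0.012]
scene bell 0 0.88 [241.6, 149.3] 456 [0.717 0.378 0.012]
scene candle 0 0.82 [184.5, 157.3] 618 [0.593 0.468 0.012]
scene tumbler 0 0.61 [140.0, 173.7] 1226 [0.474 0.507 0.012]
scene matchbox 0 0.8 [153.1, 232.1] 347 [0.37  0.336 0.012]
```

```bash
python3 - <<'E'
from h import *
M=lambda c,n,i=0: np.load(f"m_{c}_{n}.npy")[i].astype(float)
jobs={"fence":(FENCE,M("top","fence"),M("scene","fence"),(.66,.28,.15)),
"pink":(SOAP,M("top","soap_pink"),M("scene","soap_pink"),(.63,.235,.15)),
"green":(SOAP,M("top","soap_green"),M("scene","soap_green"),(.59,.103,0.1)),
"cream":(SOAP,M("top","soap_cream",2),M("scene","soap_cream",1),(.615,-.012,.15)),
"cream2":(SOAP,M("top","soap_green",2),M("scene","soap_cream",1),(.615,-.012,.15))}
res={}
for n,(b,mt,ms,p0) in jobs.items():
    for nm,d in (("both",dict(top=mt,scene=ms)),("top",dict(top=mt)),("scene",dict(scene=ms))):
        x,f=fit(d,b,np.array(p0)); print(n,nm,x.round(4),round(f,3))
        res[n+nm]=x
for cam in("top","scene"):
    f=grab_frame(cam)[:,:,::-1]; im=cv2.resize(f,None,fx=4,fy=4,interpolation=cv2.INTER_CUBIC)
    for n in("fence","pink","green","cream2"):
        for b in jobs[n][0]:
            q=cv2.convexHull(((proj(cam,world(b,res[n+"both"]))+.5)*4).astype(np.float32)).astype(np.int32)
            cv2.polylines(im,[q],True,(0,0,255),1)
    x0,y0=(900,480) if cam=="top" else (900,650)
    cv2.imwrite(f"pics/ov_{cam}.png",im[y0:y0+500,x0:x0+800])
E
```

```text
fence both [0.6539 0.2758 0.2045] 0.139
fence top [0.6533 0.2759 0.205 ] 0.091
fence scene [0.6568 0.2736 0.1995] 0.155
pink both [0.6351 0.232  0.2613] 0.15
pink top [0.6345 0.2321 0.2457] 0.095Traceback (most recent call last):
  File "<stdin>", line 11, in <module>
  File "h.py", line 32, in fit
    r=minimize(cost,p0,method="Nelder-Mead",options=dict(initial_simplex=s,xatol=1e-4,fatol=1e-5,maxiter=250))
    res = _minimize_neldermead(fun, x0, args, callback, bounds=bounds,
                               **options)
    fxcc = func(xcc)
    fx = function(np.copy(x), *(wrapper_args + args))
  File "h.py", line 27, in cost
    r=render(cam,boxes,p); t+=1-np.minimum(r,m).sum()/np.maximum(r,m).sum()
  File "h.py", line 20, in render
    q=cv2.convexHull(((proj(cam,world(b,p))+.5)*S).astype(np.float32)).astype(np.int32)
                       ~~~~^^^^^^^^^^^^^^^^
  File "h.py", line 5, in proj
    m=camera_model(cam); C=np.asarray(P)@m["R"].T+m["t"]; s=C[:,:2]/C[:,2:]
ValueError: time passes only in moves, steps and waits
```

```bash
sed -i 's/^import cv2, numpy as np/import cv2, numpy as np, functools, pickle, os\n_cm=camera_model\nif os.path.exists("cam.pkl"): CM=pickle.load(open("cam.pkl","rb"))\nelse:\n    CM={n:_cm(n) for n in("top","scene","wrist")}; pickle.dump(CM,open("cam.pkl","wb"))\ncamera_model=CM.__getitem__/' h.py
cat > f1.py <<'E'
from h import *
M=lambda c,n,i=0: np.load(f"m_{c}_{n}.npy")[i].astype(float)
jobs={"fence":(FENCE,M("top","fence"),M("scene","fence"),(.66,.28,.2)),
"pink":(SOAP,M("top","soap_pink"),M("scene","soap_pink"),(.63,.235,.2)),
"green":(SOAP,M("top","soap_green"),M("scene","soap_green"),(.59,.103,0.1)),
"cream":(SOAP,M("top","soap_cream",2),M("scene","soap_cream",1),(.615,-.012,.15)),
"cream2":(SOAP,M("top","soap_green",2),M("scene","soap_cream",1),(.615,-.012,.15))}
res={}
for n,(b,mt,ms,p0) in jobs.items():
    for nm,d in (("both",dict(top=mt,scene=ms)),("top",dict(top=mt)),("scene",dict(scene=ms))):
        x,f=fit(d,b,np.array(p0)); print(n,nm,x.round(4),round(f,3))
        res[n+nm]=x
for cam in("top","scene"):
    f=grab_frame(cam)[:,:,::-1]; im=cv2.resize(f,None,fx=4,fy=4,interpolation=cv2.INTER_CUBIC)
    for n in("fence","pink","green","cream2"):
        for b in jobs[n][0]:
            q=cv2.convexHull(((proj(cam,world(b,res[n+"top"]))+.5)*4).astype(np.float32)).astype(np.int32)
            cv2.polylines(im,[q],True,(0,0,255),1)
    x0,y0=(900,480) if cam=="top" else (900,650)
    cv2.imwrite(f"pics/ov_{cam}.png",im[y0:y0+500,x0:x0+800])
E
python3 f1.py
```

```text
fence both [0.6538 0.2755 0.2054] 0.136
fence top [0.6534 0.2756 0.2048] 0.091
fence scene [0.6568 0.2744 0.2005] 0.156
pink both [0.6351 0.2322 0.291 ] 0.15
pink top [0.6345 0.2333 0.2262] 0.097
pink scene [0.639  0.2315 0.2573] 0.191
green both [0.5829 0.1066 0.1612] 0.149
green top [0.5822 0.1071 0.1788] 0.114
green scene [0.587  0.1056 0.2038] 0.17
cream both [ 0.6172 -0.0133  0.2434] 0.148
cream top [ 0.6162 -0.0111  0.2361] 0.146
cream scene [ 0.6178 -0.0137  0.2516] 0.139
cream2 both [ 0.6165 -0.0138  0.2453] 0.13
cream2 top [ 0.6158 -0.0128  0.2459] 0.111
cream2 scene [ 0.6178 -0.0137  0.2516] 0.139
```

View pics/ov_top.png

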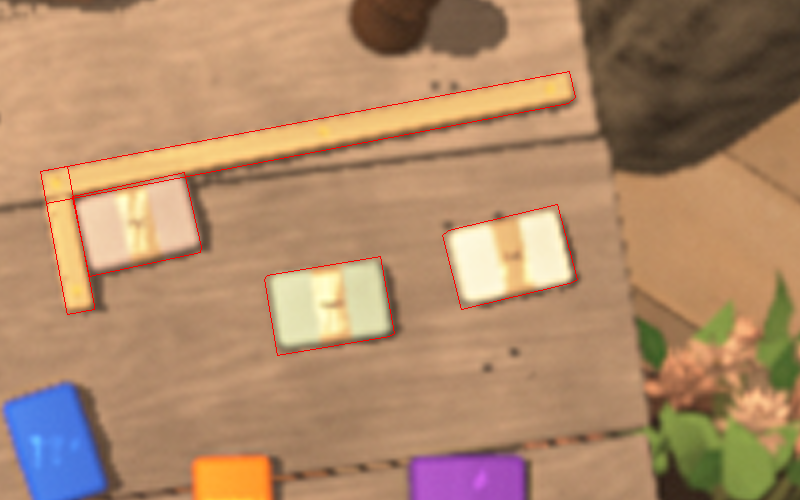

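View pics/ov_scene.png

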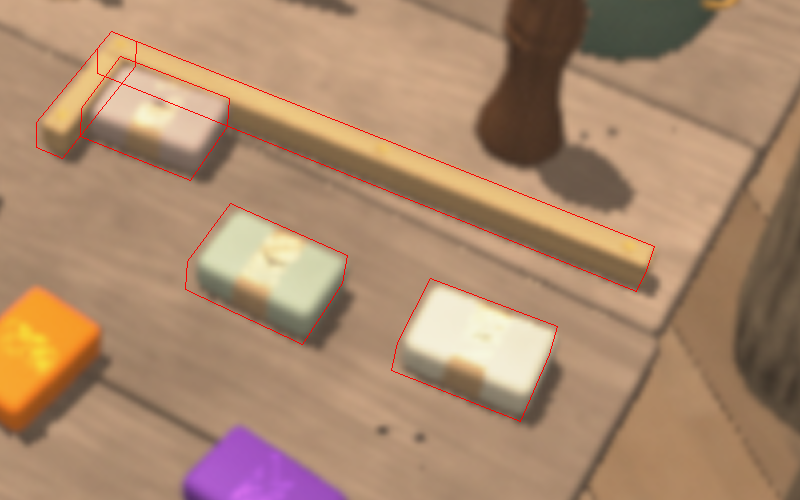

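Top view (800 px wide): the fence runs from (370,258) to (575,222). Pink lies in the corner at (406,274).

Candidates for the two bars:
- **Cream:** cream (551,288), orange (443,388) and purple (534,380). I choose the cream one at (551,288).
- **Green:** green (481,306) and blue (373,362). I choose the pale green one at (481,306).

The crop with the fitted outlines confirms both choices.

Next I align the tool with the fence and move in front of the green bar.

arm_command([
  [[4,0,-2.8],[0,-0.11,0],0.4],
  [[8,0,-5.6],[0,-0.22,0],0.4],
  [[12,0,-8.4],[0,-0.33,0],0.4],
  [[16,0,-11.2],[0,-0.447,0],0.4],
  [[19.5,0,-13.5],[0,-0.447,0],0.4],
  [[23,0,-16],[0,-0.447,0],0.4],
  [[26.5,0,-18.4],[0,-0.447,0],0.4],
  [[30,0,-20.8],[0,-0.447,0],0.4],
  [[33.5,0,-23.2],[0,-0.447,0],0.4],
  [[37,0,-25.7],[0,-0.447,0],0.4],
  [[40.5,0,-28],[0,-0.447,0],0.4],
  [[44,0,-30.5],[0,-0.447,0],0.4],
])

```text
time: 2.1
tcp_pos: [0.4592, 0.1625, 0.2248]
ee_rot: [-0.703, -0.073, 0.072, 0.704]
ft_force: [0.6, 0.8, 0.2]
gripper_width: 0.0377
```

```bash
cat >> h.py <<'E'
FP=np.array([.6538,.2755,.2045])
def infence(p):
    c,s=np.cos(FP[2]),np.sin(FP[2]); d=np.array(p[:2])-FP[:2]; return np.array([c*d[0]+s*d[1],-s*d[0]+c*d[1]])
def st():
    s,R=tool(); print("t",round(s["time"],2),"tcp",s["tcp_pos"].round(4),"fence xy",infence(s["tcp_pos"]).round(4),"yaw rel",round(np.arctan2(R[1,0],R[0,0])-FP[2],3),"down",R[:,1].round(3),"w",round(s["gripper_width"],3),"F",s["ft_force"].round(2))
E
python3 -c "from h import *; st()"
```

```text
t 2.1 tcp [0.4592 0.1625 0.2248] fence xy [-0.2135 -0.0711] yaw rel 0.001 down [ 0.001  0.001 -1.   ] w 0.038 F [0.64 0.82 0.22]
```

arm_command([
  [[2,0,-4],[0,0,0],0.4],
  [[4,0,-8],[0,0,0],0.4],
  [[4,3,-8],[0,0,0],0.4],
  [[4,6,-8],[0,0,0],0.4],
  [[4,9,-8],[0,0,0],0.4],
  [[4,9,-8],[0,0,0],0.4],
])

```text
time: 2.6
tcp_pos: [0.5107, 0.0916, 0.1278]
ee_rot: [-0.703, -0.068, 0.077, 0.704]
ft_force: [-1.1, -0.5, -1.1]
gripper_width: 0.0378
```

```bash
python3 - <<'E'
from h import *
st(); f=grab_frame("wrist"); cv2.imwrite("pics/w1.png",f[:,:,::-1])
E
```

```text
t 2.6 tcp [0.5107 0.0916 0.1278] fence xy [-0.1775 -0.151 ] yaw rel 0.0 down [-0.012 -0.    -1.   ] w 0.038 F [-1.12 -0.49 -1.1 ]
```

View pics/w1.png

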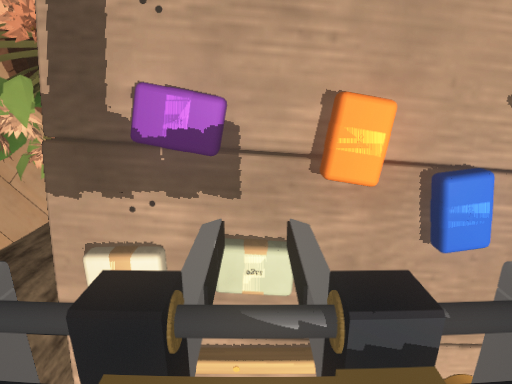

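The wrist view shows the green bar at (256,265), centred between the fingers. The cream bar is at (125,262), and the orange and purple bars are well clear, so I go down.

arm_command([
  [[0,3,0],[0,0,0],0.4],
  [[0,6,0],[0,0,0],0.4],
  [[0,8.5,0],[0,0,0],0.4],
  [[0,10,0],[0,0,0],0.4],
  [[0,10.1,0],[0,0,0],0.4],
  [[0,10.1,0],[0,0,0],0.4],
])

```text
time: 3.15
tcp_pos: [0.5124, 0.0924, 0.0317]
ee_rot: [-0.703, -0.071, 0.075, 0.704]
ft_force: [-0.1, 0.9, -0.3]
gripper_width: 0.0377
```

```bash
python3 - <<'E'
from h import *
st()
E
```

```text
t 3.15 tcp [0.5124 0.0924 0.0317] fence xy [-0.1756 -0.1506] yaw rel 0.002 down [-0.006  0.    -1.   ] w 0.038 F [-0.15  0.89 -0.29]
```

arm_command([
  [[1,0.6,0],[0,0,0],0.4],
  [[2,0.6,0],[0,0,0],0.4],
  [[3,0.6,0],[0,0,0],0.4],
  [[4,0.6,0],[0,0,0],0.4],
  [[5,0.6,0],[0,0,0],0.4],
  [[6,0.6,0],[0,0,0],0.4],
  [[7,0.6,0],[0,0,0],0.4],
  [[8,0.6,0],[0,0,0],0.4],
  [[9,0.6,0],[0,0,0],0.4],
  [[9.7,0.6,0],[0,0,0],0.4],
  [[10.2,0.6,0],[0,0,0],0.4],
  [[10.2,0.6,0],[0,0,0],0.4],
])

```text
time: 4.15
tcp_pos: [0.614, 0.1135, 0.026]
ee_rot: [-0.703, -0.072, 0.074, 0.704]
ft_force: [-0.1, 0.8, -0.4]
gripper_width: 0.0378
```

```bash
python3 - <<'E'
from h import *
st()
for c in("wrist","top"):
    f=grab_frame(c); cv2.imwrite(f"pics/p2{c}.png",f[:,:,::-1])
E
```

```text
t 4.15 tcp [0.614  0.1135 0.026 ] fence xy [-0.0719 -0.1505] yaw rel 0.002 down [-0.003  0.    -1.   ] w 0.038 F [-0.11  0.79 -0.36]
```

View pics/p2wrist.png

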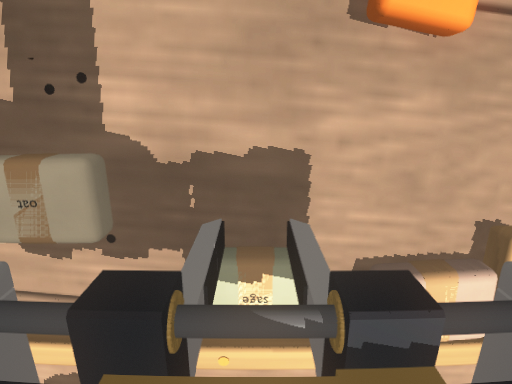

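The wrist view shows green (the "sage" label) ahead of both fingers and square to the rail. I continue slowly into contact.

arm_command([
  [[0.4,0,0],[0,0,0],0.4],
  [[0.8,0,0],[0,0,0],0.4],
  [[1.0,0,0],[0,0,0],0.4],
  [[1.1,0,0],[0,0,0],0.4],
  [[1.2,0,0],[0,0,0],0.4],
  [[1.2,0,0],[0,0,0],0.4],
])

```text
time: 4.75
tcp_pos: [0.6245, 0.1158, 0.0253]
ee_rot: [-0.703, -0.071, 0.075, 0.704]
ft_force: [0.1, 0.1, -0.1]
gripper_width: 0.0373
```

```bash
python3 - <<'E'
from h import *
st()
E
```

```text
t 4.75 tcp [0.6245 0.1158 0.0253] fence xy [-0.0611 -0.1504] yaw rel 0.002 down [-0.005  0.    -1.   ] w 0.037 F [ 0.13  0.08 -0.15]
```

Not in contact yet, so I keep creeping forward.

arm_command([
  [[0.15,0,0],[0,0,0],0.4],
  [[0.3,0,0],[0,0,0],0.4],
  [[0.4,0,0],[0,0,0],0.4],
  [[0.4,0,0],[0,0,0],0.4],
])

```text
time: 5.08
tcp_pos: [0.6263, 0.1163, 0.0253]
ee_rot: [-0.703, -0.069, 0.077, 0.703]
ft_force: [-7.3, -1.1, 4.1]
gripper_width: 0.0374
```

```bash
python3 - <<'E'
from h import *
st()
E
```

```text
t 5.08 tcp [0.6263 0.1163 0.0253] fence xy [-0.0593 -0.1503] yaw rel 0.002 down [-0.011 -0.001 -1.   ] w 0.037 F [-7.32 -1.08  4.15]
```

Contact at fence x −59.3 mm against an expected −59, with 7 N, so green is flush. I back off and go to cream.

arm_command([
  [[-2,0,0],[0,0,0],0.4],
  [[-4,-2,0],[0,0,0],0.4],
  [[-7,-5,0],[0,0,0],0.4],
  [[-10.5,-5,-3],[0,0,0],0.4],
  [[-10.5,-5,-6.5],[0,0,0],0.4],
  [[-10.5,-5,-10],[0,0,0],0.4],
  [[-10.5,-5,-12.5],[0,0,0],0.4],
  [[-10.5,-3,-12.5],[0,0,0],0.4],
  [[-10.5,-0.5,-12.5],[0,0,0],0.4],
  [[-10.5,0,-12.5],[0,0,0],0.4],
  [[-10.5,0,-12.5],[0,0,0],0.4],
])

```text
time: 6.0
tcp_pos: [0.5474, -0.0274, 0.024]
ee_rot: [-0.703, -0.067, 0.078, 0.704]
ft_force: [-0.1, -0.1, 0.0]
gripper_width: 0.0375
```

```bash
python3 - <<'E'
from h import *
st()
for c in("wrist","top"):
    f=grab_frame(c); cv2.imwrite(f"pics/p3{c}.png",f[:,:,::-1])
E
```

```text
t 6.0 tcp [ 0.5474 -0.0274  0.024 ] fence xy [-0.1657 -0.275 ] yaw rel 0.001 down [-0.015 -0.    -1.   ] w 0.037 F [-0.11 -0.1   0.03]
```

View pics/p3wrist.png

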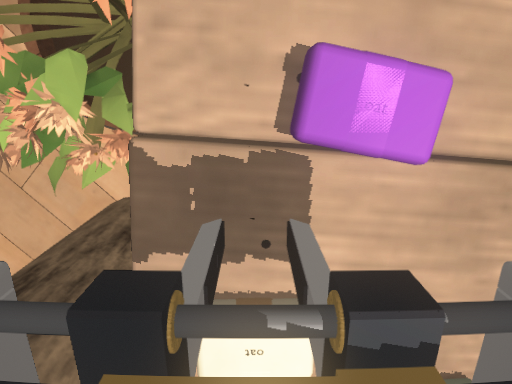

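View pics/p3top.png

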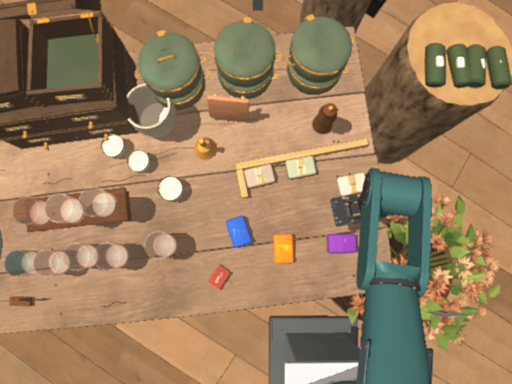

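Top view: green lies at the rail at (301,167), with the gripper in front of cream at (351,185). The wrist view has cream centred at (255,350). I push cream.

arm_command([
  [[1,-0.2,0],[0,0,0],0.4],
  [[2,-0.3,0],[0,0,0],0.4],
  [[3,-0.3,0],[0,0,0],0.4],
  [[4,-0.3,0],[0,0,0],0.4],
  [[5,-0.4,0],[0,0,0],0.4],
  [[6,-0.4,0],[0,0,0],0.4],
  [[7,-0.4,0],[0,0,0],0.4],
  [[8,-0.4,0],[0,0,0],0.4],
  [[9,-0.4,0],[0,0,0],0.4],
  [[9.6,-0.4,0],[0,0,0],0.4],
  [[10,-0.4,0],[0,0,0],0.4],
  [[10.2,-0.4,0],[0,0,0],0.4],
])

```text
time: 7.1
tcp_pos: [0.65, -0.0062, 0.0306]
ee_rot: [0.703, 0.07, -0.076, -0.703]
ft_force: [-2.9, 0.1, 1.3]
gripper_width: 0.0375
```

```bash
python3 -c "from h import *; st()"
```

```text
t 7.1 tcp [ 0.65   -0.0062  0.0306] fence xy [-0.0609 -0.2751] yaw rel 0.003 down [-0.009 -0.001 -1.   ] w 0.037 F [-2.86  0.1   1.25]
```

arm_command([
  [[0.1,0.1,0],[0,0,0],0.4],
  [[0.2,0.2,0],[0,0,0],0.4],
  [[0.3,0.2,0],[0,0,0],0.4],
  [[0.3,0.2,0],[0,0,0],0.4],
])

```text
time: 7.43
tcp_pos: [0.6515, -0.0058, 0.0286]
ee_rot: [0.703, 0.069, -0.078, -0.703]
ft_force: [-4.7, -0.5, 5.0]
gripper_width: 0.0377
```

```bash
python3 -c "from h import *; st()"
```

```text
t 7.43 tcp [ 0.6515 -0.0058  0.0286] fence xy [-0.0593 -0.275 ] yaw rel 0.002 down [-0.013 -0.002 -1.   ] w 0.038 F [-4.67 -0.52  5.02]
```

```bash
python3 - <<'E'
from h import *
p=ray("scene",(355,197),0); print(p, infence(p))
m=np.load("m_scene_mill.npy")[0]; r,c=np.nonzero(m); print(r.max(), c[r>r.max()-6].min(),c[r>r.max()-6].max(), infence(ray("scene",(c[r>r.max()-4].mean(),r.max()),0)))
E
```

```text
[ 7.80940251e-01  5.89303337e-02 -1.11022302e-16] [ 0.08051054 -0.23787626]
203 345 365 [ 0.06150956 -0.24552302]
```

arm_command([
  [[-2,0,0],[0,0,0],0.4],
  [[-4,-2,0],[0,0,0],0.2],
  [[-4,-5,-2],[0,0,0],0],
  [[-4,-6,-5],[0,0,0],0],
  [[-3,-6,-7.6],[0,0,0],0],
  [[-3,-6,-7.6],[0,0,0],0],
  [[-3,-6,-7.6],[0,0,0],0],
])

```text
time: 8.02
tcp_pos: [0.639, -0.0874, 0.0888]
ee_rot: [-0.703, -0.068, 0.076, 0.703]
ft_force: [0.3, -0.4, 0.3]
gripper_width: 0.0018
```

```bash
python3 - <<'E'
from h import *
st()
for c in("wrist","scene"):
    f=grab_frame(c); cv2.imwrite(f"pics/p4{c}.png",f[:,:,::-1])
E
```

```text
t 8.02 tcp [ 0.639  -0.0874  0.0888] fence xy [-0.0882 -0.3523] yaw rel 0.0 down [-0.011 -0.001 -1.   ] w 0.002 F [ 0.29 -0.35  0.25]
```

View pics/p4wrist.png

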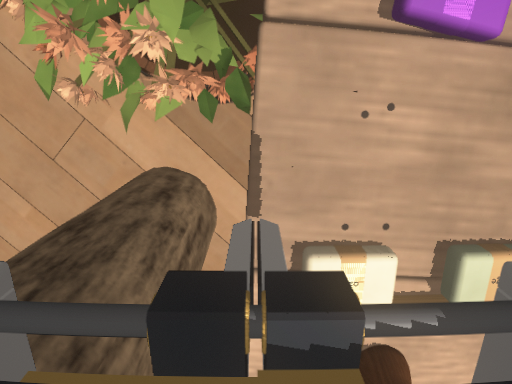

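View pics/p4scene.png

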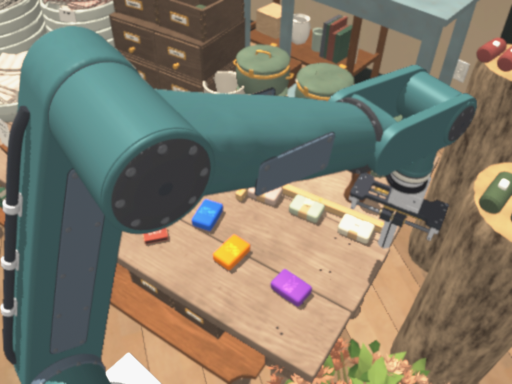

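The wrist view shows the closed fingers right of cream (cream at 350,275), and the mill is well behind. I move in line with cream's end and go down.

arm_command([
  [[3,1,0],[0,0,0],0],
  [[5.8,3,0],[0,0,0],0],
  [[5.8,5,0],[0,0,0],0],
  [[5.8,6,0],[0,0,0],0],
  [[5.8,6.2,0],[0,0,0],0],
  [[5.8,6.2,0],[0,0,0],0],
])

```text
time: 8.62
tcp_pos: [0.6925, -0.0728, 0.0239]
ee_rot: [-0.703, -0.067, 0.079, 0.704]
ft_force: [0.6, 0.6, -0.6]
gripper_width: 0.0006
```

```bash
python3 -c "from h import *; st()"
```

```text
t 8.62 tcp [ 0.6925 -0.0728  0.0239] fence xy [-0.0328 -0.3489] yaw rel 0.003 down [-0.017  0.    -1.   ] w 0.001 F [ 0.61  0.64 -0.58]
```

arm_command([
  [[0.6,0,0.7],[0,0,0],0],
  [[0.7,0,1.5],[0,0,0],0],
  [[0.7,0,2.3],[0,0,0],0],
  [[0.7,0,3.1],[0,0,0],0],
  [[0.7,0,3.9],[0,0,0],0],
  [[0.7,0,4.7],[0,0,0],0],
  [[0.7,0,5.5],[0,0,0],0],
  [[0.7,0,6.3],[0,0,0],0],
  [[0.7,0,7.1],[0,0,0],0],
  [[0.7,0,7.9],[0,0,0],0],
  [[0.7,0,8.5],[0,0,0],0],
  [[0.7,0,8.8],[0,0,0],0],
])

```text
time: 9.62
tcp_pos: [0.6811, 0.0156, 0.0242]
ee_rot: [-0.703, -0.068, 0.079, 0.704]
ft_force: [1.1, -4.1, 1.8]
gripper_width: 0.0007
```

```bash
python3 - <<'E'
from h import *
st()
for c in("wrist",):
    f=grab_frame(c); cv2.imwrite(f"pics/p5{c}.png",f[:,:,::-1])
E
```

```text
t 9.62 tcp [0.6811 0.0156 0.0242] fence xy [-0.0261 -0.26  ] yaw rel 0.004 down [-0.017 -0.    -1.   ] w 0.001 F [ 1.06 -4.07  1.77]
```

View pics/p5wrist.png

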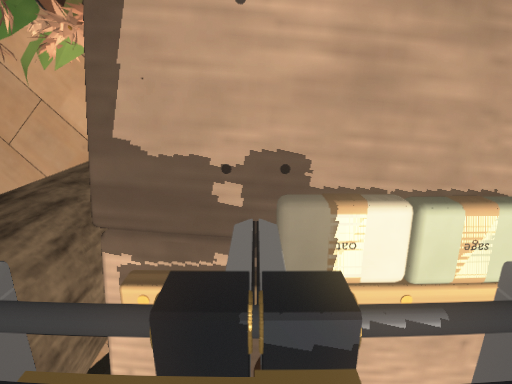

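Cream (345,240) and green (465,240) touch end to end and lie straight along the rail. I keep on slowly until the force rises.

arm_command([
  [[0,0,0.4],[0,0,0],0],
  [[0,0,0.8],[0,0,0],0],
  [[0,0,1.2],[0,0,0],0],
  [[0,0,1.5],[0,0,0],0],
  [[0,0,1.7],[0,0,0],0],
  [[0,0,1.8],[0,0,0],0],
  [[0,0,1.8],[0,0,0],0],
])

```text
time: 10.25
tcp_pos: [0.677, 0.0341, 0.024]
ee_rot: [-0.702, -0.068, 0.08, 0.704]
ft_force: [1.1, -1.2, 1.4]
gripper_width: 0.0007
```

```bash
python3 -c "from h import *; st()"
```

```text
t 10.25 tcp [0.677  0.0341 0.024 ] fence xy [-0.0263 -0.2411] yaw rel 0.004 down [-0.017  0.001 -1.   ] w 0.001 F [ 1.1  -1.21  1.41]
```

arm_command([
  [[0,0,0.15],[0,0,0],0],
  [[0,0,0.3],[0,0,0],0],
  [[0,0,0.45],[0,0,0],0],
  [[0,0,0.45],[0,0,0],0],
])

```text
time: 10.58
tcp_pos: [0.6765, 0.0369, 0.0241]
ee_rot: [0.703, 0.068, -0.08, -0.703]
ft_force: [1.4, -4.9, 0.7]
gripper_width: 0.0001
```

```bash
python3 -c "from h import *; st()"
```

```text
t 10.58 tcp [0.6765 0.0369 0.0241] fence xy [-0.0263 -0.2383] yaw rel 0.004 down [-0.017 -0.002 -1.   ] w 0.0 F [ 1.42 -4.93  0.7 ]
```

arm_command([
  [[0,0,0.2],[0,0,0],0],
  [[0,0,0.35],[0,0,0],0],
  [[0,0,0.35],[0,0,0],0],
  [[0,0,0.35],[0,0,0],0],
])

```text
time: 10.92
tcp_pos: [0.6763, 0.037, 0.0242]
ee_rot: [0.705, 0.068, -0.079, -0.701]
ft_force: [0.4, -8.9, -0.2]
gripper_width: 0.0005
```

```bash
python3 -c "from h import *; st()"
```

```text
t 10.92 tcp [0.6763 0.037  0.0242] fence xy [-0.0264 -0.2381] yaw rel 0.003 down [-0.015 -0.008 -1.   ] w 0.001 F [ 0.43 -8.85 -0.16]
```

It has come to a hard stop at −238 mm against an expected −237.5, with force rising, so the row is closed. I retreat and go to the front for a final press against the rail.

arm_command([
  [[0,0,-2],[0,0,0],0],
  [[0,-2,-4],[0,0,0],0],
  [[-3,-6,-4],[0,0,0],0.2],
  [[-7,-6,-1],[0,0,0],0.4],
  [[-8,-6,3],[0,0,0],0.4],
  [[-8,-6,5],[0,0,0],0.4],
  [[-8,-6,5],[0,0,0],0.4],
])

```text
time: 11.5
tcp_pos: [0.5857, 0.0752, 0.0854]
ee_rot: [0.704, 0.069, -0.081, -0.703]
ft_force: [-0.1, 0.0, -0.2]
gripper_width: 0.0304
```

```bash
python3 - <<'E'
from h import *
st()
for c in("wrist","top"):
    f=grab_frame(c)[:,:,::-1]
    if c=="top": f=cv2.resize(f[110:260,200:420],None,fx=3.6,fy=3.6,interpolation=cv2.INTER_CUBIC)
    cv2.imwrite(f"pics/p6{c}.png",f)
E
```

```text
t 11.5 tcp [0.5857 0.0752 0.0854] fence xy [-0.1074 -0.1823] yaw rel 0.007 down [-0.018 -0.003 -1.   ] w 0.03 F [-0.11  0.05 -0.21]
```

View pics/p6wrist.png

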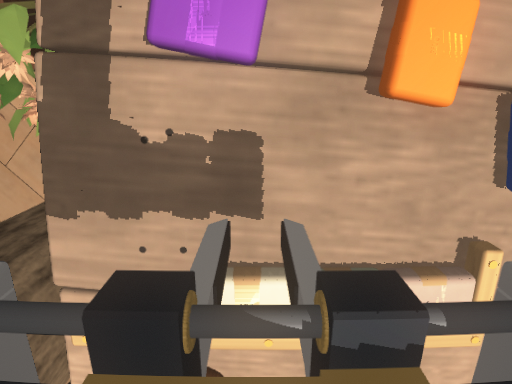

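View pics/p6top.png

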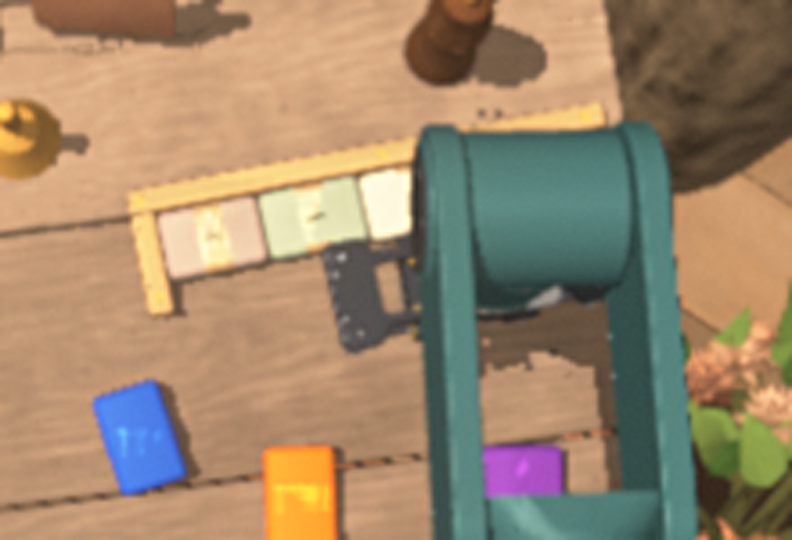

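The row is closed: pink (215,237), green (312,215) and cream (385,205) in the crop. I press cream, green and pink lightly against the rail.

arm_command([
  [[0.5,3,-0.5],[0,0,0],0.4],
  [[0.5,5.5,-0.5],[0,0,0],0.4],
  [[0.5,5.8,-0.5],[0,0,0],0.4],
  [[2,5.8,-0.5],[0,0,0],0.4],
  [[3.3,5.8,-0.5],[0,0,0],0.4],
  [[4.2,5.8,-0.5],[0,0,0],0.4],
  [[4.7,5.7,-0.5],[0,0,0],0.4],
  [[5.0,5.7,-0.5],[0,0,0],0.4],
  [[5.2,5.7,-0.5],[0,0,0],0.4],
  [[5.2,5.7,-0.5],[0,0,0],0.4],
])

```text
time: 12.43
tcp_pos: [0.6348, 0.0753, 0.0269]
ee_rot: [0.706, 0.064, -0.084, -0.701]
ft_force: [-9.9, -2.7, 4.8]
gripper_width: 0.0375
```

```bash
python3 -c "from h import *; st()"
```

```text
t 12.43 tcp [0.6348 0.0753 0.0269] fence xy [-0.0592 -0.1922] yaw rel 0.005 down [-0.027 -0.01  -1.   ] w 0.038 F [-9.92 -2.68  4.82]
```

arm_command([
  [[-1,0,0],[0,0,0],0.4],
  [[-2,0,0],[0,0,0],0.4],
  [[-2,0,3],[0,0,0],0.4],
  [[-2,0,6],[0,0,0],0.4],
  [[-2,0,8],[0,0,0],0.4],
  [[-1.2,0,8],[0,0,0],0.4],
  [[-0.6,0,8],[0,0,0],0.4],
  [[-0.2,0,8],[0,0,0],0.4],
  [[0.1,0,8],[0,0,0],0.4],
  [[0.3,0,8],[0,0,0],0.4],
  [[0.4,0,8],[0,0,0],0.4],
  [[0.4,0,8],[0,0,0],0.4],
])

```text
time: 13.43
tcp_pos: [0.6189, 0.1527, 0.0269]
ee_rot: [0.706, 0.06, -0.087, -0.701]
ft_force: [-10.9, -1.0, 9.2]
gripper_width: 0.0374
```

```bash
python3 -c "from h import *; st()"
```

```text
t 13.43 tcp [0.6189 0.1527 0.0269] fence xy [-0.0591 -0.1131] yaw rel 0.003 down [-0.037 -0.011 -0.999] w 0.037 F [-10.9   -1.03   9.21]
```

arm_command([
  [[-1,-0.1,0],[0,0,0],0.25],
  [[-2,-0.1,0],[0,0,0],0.25],
  [[-2,-0.1,3],[0,0,0],0.25],
  [[-2,-0.1,6],[0,0,0],0.25],
  [[-2,-0.1,7],[0,0,0],0.25],
  [[-1.2,0,7],[0,0,0],0.25],
  [[-0.6,0,7],[0,0,0],0.25],
  [[-0.2,0,7],[0,0,0],0.25],
  [[0.1,0,7],[0,0,0],0.25],
  [[0.2,0,7],[0,0,0],0.25],
  [[0.2,0,7],[0,0,0],0.25],
])

```text
time: 14.35
tcp_pos: [0.605, 0.2197, 0.0266]
ee_rot: [0.706, 0.057, -0.088, -0.7]
ft_force: [-6.6, -0.5, 5.6]
gripper_width: 0.0235
```

```bash
python3 -c "from h import *; st()"
```

```text
t 14.35 tcp [0.605  0.2197 0.0266] fence xy [-0.0591 -0.0447] yaw rel 0.002 down [-0.043 -0.013 -0.999] w 0.023 F [-6.57 -0.53  5.62]
```

All three bars stop at the same depth (−59 mm). I back off, rise and retreat for a clear view.

arm_command([
  [[-1,0,0],[0,0,0],0.25],
  [[-2.5,-0.2,0],[0,0,0],0.25],
  [[-3.5,-3,0],[0,0,0],0.25],
  [[-4,-7,0],[0,0,0],0.25],
  [[-7,-11,0],[0,0,0],0.25],
  [[-10.5,-13,0],[0,0,0],0.25],
  [[-14,-15,0],[0,0,0],0.25],
  [[-18,-16,0],[0,0,0],0.25],
  [[-22,-16,0],[0,0,0],0.25],
  [[-25,-16,0],[0,0,0],0.25],
  [[-25,-16,0],[0,0,0],0.25],
  [[-25,-16,0],[0,0,0],0.25],
])

```text
time: 15.35
tcp_pos: [0.3674, 0.17, 0.1984]
ee_rot: [0.706, 0.058, -0.087, -0.7]
ft_force: [0.3, 0.7, 0.9]
gripper_width: 0.0238
```

```bash
python3 - <<'E'
from h import *
st()
for cam in("top","scene"):
    f=grab_frame(cam)[:,:,::-1]
    im=cv2.resize(f,None,fx=4,fy=4,interpolation=cv2.INTER_CUBIC)
    x0,y0=(900,480) if cam=="top" else (900,600)
    cv2.imwrite(f"pics/p7{cam}.png",im[y0:y0+500,x0:x0+800])
    masks={}
for n in("soap_pink","soap_green","soap_cream"):
    L=[d for d in nets.trace(n,"top") if np.hypot(*(ray("top",d["at"],.025)[:2]-[.65,.14]))<.13]
    for d in L[:2]:
        x,e=fit({"top":d["pixels"].astype(float)},SOAP,np.append(ray("top",d["at"],.012)[:2],.2))
        print(n,round(d["score"],2),d["at"],infence(x).round(4),round(x[2]-FP[2],3),round(e,3))
E
```

```text
t 15.35 tcp [0.3674 0.17   0.1984] fence xy [-0.3018 -0.0451] yaw rel 0.0 down [-0.039 -0.013 -0.999] w 0.024 F [0.26 0.67 0.88]
soap_pink 0.58 [258.1, 175.2] [-0.0263 -0.0368] -0.032 0.082
soap_cream 0.62 [314.4, 165.8] [-0.0259 -0.1901] 0.025 0.111
```

View pics/p7top.png

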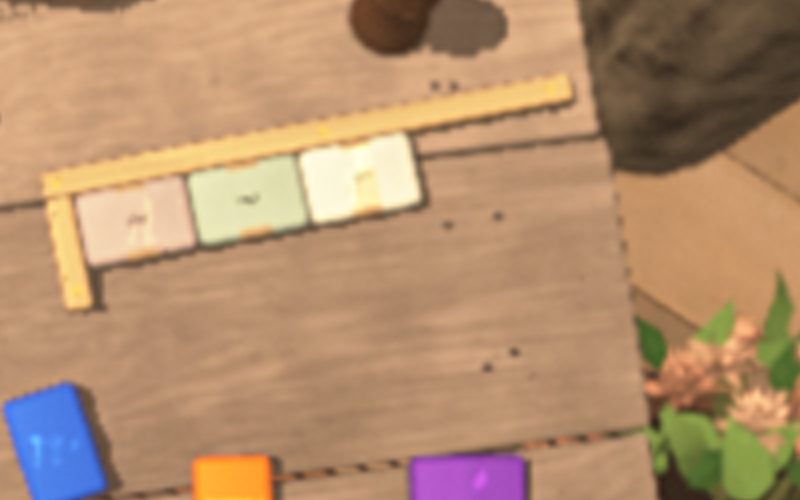

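View pics/p7scene.png

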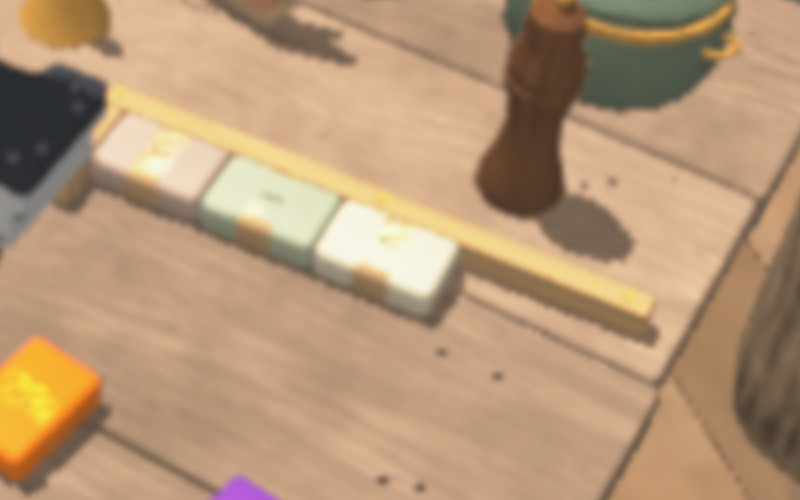

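Both pictures show pink, green and cream end to end, flush to the rail and closed up to the stop, with the bystanders in place. I hand the job in.

```bash
python3 -c "
from plant import robot; print(robot.close_job())"
```

```text
the job is handed in; nothing more can be done
None
```

I pushed green and then cream square onto the rail. I then pushed the row from cream's end with closed fingers until it stopped hard against the stop, and pressed each bar once more against the rail. I handed in at about 15.6 s.

**Checks that agreed:**
- **Contact:** in the last press all three bars stopped at the same depth, tool 59 mm in front of the rail face, as a flush bar should. The end push stopped at y = −238 mm against an expected −237.5.
- **Final pictures:** both views show pink, green and cream in one closed row along the rail. The mill, bell and look-alike bars they show are where they were. I did not recheck the tumbler, candle or matchbox.
- **Fits in the last top picture:** pink is at (−26, −37) mm and cream at (−26, −190) mm in the fence frame. Their angles are −0.03 and +0.03 rad, within the limits and the noise of the fit.

**Check that failed:** the network reported no usable trace of green in the last picture. Its place rests on the contact readings and on the pictures.

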